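# Hold the spice tin in the corner of the tin-opening board

## Task

Turn the red turnbutton fully closed, so its arm stands behind the folding aluminium fence, and then stand the yellow spice tin upright on the board and press it into the corner so that it sits flat against both fences at once. Finish while still holding it there with the gripper, pushing firmly against both fences, so that a cook can lever off its lid, and leave the other things on the table where they are.

Things in the scene. Friction and masses are not known exactly. Their poses are not given: they have to be found in the camera images.
- board: Fixed tin-opening board of pale wood on the table, 200 (x) x 230 (y) x 18 mm thick; origin at the centre of its underside, z up, turned up to 0.35 rad either way. A dark wooden fence stands on its far (+x) side, an aluminium one on its left (+y); they meet in a square corner. The red turnbutton stands outside the aluminium fence.
- corner (a point): Inner corner of the two fences, on the board's upper surface: board frame (70, 30, 18) mm, axes as the board's. The dark fence's inner face is this frame's plane x = 0, running 141 mm towards -y; the aluminium fence's inner face is its plane y = 0, running 142 mm towards -x. The tin belongs at x < 0, y < 0.
- back_fence: Dark wooden fence, rigidly fixed on the board: 16 mm thick, 153 mm long along the board's y, 30 mm high above the board (top 48 mm above the table). Origin at the middle of the foot of its inner face (the face towards the robot); axes as the board's.
- side_fence: Aluminium fence, 12 mm thick, 140 long (board's x), 30 high above the board. Origin on its hinge: foot of the outer (+y) face, mid-length; z points up while upright. It starts upright. About 1 N outwards (+y) at its top folds it down, unless the turnbutton's arm is behind it: then it gives about 1 mm and stands firm. It cannot fold inwards.
- turnbutton (a joint): Angle of the red turnbutton (rad) about its upright pivot. 0: open, arm along the board's +x, parallel to the aluminium fence. Grows clockwise seen from above to the stop at 1.571: fully closed, arm along the board's -y, squarely at the back of that fence, 1 mm from it. Stays where left (0.06 N m of friction). Starts between 0.2 and 0.6.
- turnbutton_grip (a point): On the pivot axis, 70 mm above the table, board frame (20, 94) mm: middle of the raised grip, a red rib 12 mm thick, 36 long along the arm, top 78 mm above the table. x axis: along the arm. The arm, 12 mm wide, reaches 51 mm from the pivot to one side only, 34 to 44 mm above the table, on a steel post 26 mm across. 52 mm from the aluminium fence's outer face.
- yellow_tin: The yellow spice tin with a green band and a steel lid, 46 (its x) x 62 (its y) x 80 mm tall, standing on the table, 0.2 to 0.45 kg, rigid and painted: it slides easily on the varnished board and fences (friction about 0.3); origin at the centre of its underside, z up. It changes places with the red and green tins.
- red_tin: Red spice tin of the same shape and size as the yellow one, a bystander; origin at the centre of its underside.
- green_tin: Green spice tin of the same shape and size as the yellow one, a bystander; origin at the centre of its underside.
- big_can: Large green and steel food can, 100 mm across, 120 mm tall, a bystander; origin at the centre of its underside.
- oil_bottle: Amber oil bottle with a green cap, 80 mm across, 260 mm tall, a bystander; origin at the centre of its underside.
- salt_carton: White salt carton with an orange band, 60 x 90 x 130 mm, a bystander; origin at the centre of its underside.
- bowl: White bowl, 120 mm across, 50 mm tall, a bystander; origin at the centre of its underside.
- spoon: Wooden spoon 240 mm long lying on the table beyond the board, a bystander; origin at the middle of its length, on its underside.

How it is judged:
On the way:
1. the turnbutton is turned closed behind the aluminium fence before the tin is pressed into the corner (value of joint turnbutton above 1.35 rad and contact force between yellow_tin and side_fence below 0.5 N), for 0.2 s.
At the end, for the whole second after the job is handed in: For the last second the gripper holds the yellow tin still, upright (0.06 rad), on the board (within 5 mm), square to it (0.07 rad), pressing over 2 N on each fence and gripped or pushed by over 2 N; turnbutton past 1.35 rad, aluminium fence upright (0.08 rad) (value of joint turnbutton above 1.35 rad and angle between side_fence's own z axis and vertical below 0.08 rad and contact force between yellow_tin and back_fence above 2 N and contact force between yellow_tin and side_fence above 2 N and contact force between the fingers and yellow_tin above 2 N and angle between yellow_tin's own z axis and vertical below 0.06 rad and z of yellow_tin in the frame of corner between -0.003 and 0.005 m and x of yellow_tin in the frame of corner below 0 m and y of yellow_tin in the frame of corner below 0 m and (angle between the x axis of yellow_tin and the x axis of board, either way round below 0.07 rad or angle between the x axis of yellow_tin and the y axis of board, either way round below 0.07 rad) and linear speed of yellow_tin below 0.01 m/s); the arm keeps its last pose, push and grip.
It fails at once if another thing on the table is moved more than 30 mm (distance of any of red_tin, green_tin, big_can, oil_bottle, salt_carton, bowl, spoon from where it was at the start of the episode above 0.03 m).
It also fails if it takes over 67 s, if anything falls off the work surface, if the arm or the gripper's body presses on something with over 40 N, if the wrist force passes 120 N, or if a joint passes its speed limit or range.

## Robot

A 6-joint arm with a two-finger parallel gripper is mounted at the origin on the work surface. World frame = base frame: x ahead of the robot, y to its left, z up, the work surface at z = 0. Lengths are in m, angles in rad, forces in N, time in s.
With the tool pointing down it reaches from about 0.35 to 0.975 m from the base axis. Payload 4.9 kg.
Tool frame: the origin (TCP) lies on the centre line of the jaws, within the pads' length; the fingertips stand manip.tip_reach ahead of it and the grasp point (between the pads) is the TCP (manip.tip_reach is the distance from the TCP to the fingertips, in m); z points along the fingers, y is the line along which they close (so a half turn about z gives the same grasp; the last joint's range is limited). The gripper opens to 85 mm and grips with 20 to 120 N. Pads are 22 mm wide; open, the fingers measure 114 mm over their backs; the gripper's body (76 mm by 85 mm) begins 54 mm behind the grasp point. The pads swing forward as they close: fully open they stand 13 mm farther back than shut.
Start: joints at [1.082, 0.053, 1.613, -0, 1.476, -0.119], TCP at [0.226, 0.583, 0.25] pointing down, gripper open.
Joint ranges: [-3.01, 3.01], [-1.01, 2.22], [0.06, 2.58], [-1.02, 4.17], [0.09, 2.62], [-3.14, 3.14]. Speed limits (rad/s): [2.57, 2.57, 3.14, 3.14, 3.14, 3.14].

## Interface

Orientations are given as a unit quaternion [w, x, y, z].
In Python, from plant import manip gives the robot as it stands. The module is installed in compiled form; this text tells all that it offers.
- The arm moves only by the tool move_arm, never from a script. Its argument "rows" is a list of rows, each a list of 7 numbers: the shift along the tool's x, y, z in cm, then the turn, a rotation vector about the tool's x, y, z in degrees, then the opening, from -1 (shut) to 1 (fully open). In form: [[tx, ty, tz, ax, ay, az, jaw], ...]. A call has 1 to 20 rows; each row shifts and turns the commanded pose from where the row before left it, along the tool's axes as they then stand; what a row does not reach is not made up. A row lasts 1/12 s, in which the tool goes at most 41.7 mm and 7.16 degrees, less where a joint would pass 70% of its speed; a pose out of reach is approached as far as the arm can. A call is refused whole if a number of a shift passes 4.17 or a number of a turn 7.16, either way. A call with a gripper value outside its range is refused whole. The fingers move at their own pace and stop on an object; the grip force is fixed at half the most. Time passes only in rows, so rows that do not move let the fingers close. It gives the time, the measured TCP pose, the force, the opening and the grip force at its end, in the units of the state.
- manip.state(): the state, without advancing time (a new reading comes with each control period).
- manip.grab_frame(name): name is "scene" or "top" or "wrist"; returns a dict with "img" (400x640x3 uint8, blue, green, red), "mtx" (3x3 intrinsics, pixels), "k1" (the pictures are not rectified: a ray, as slopes to the right and down, at radius r is drawn at 1 + k1 r^2 times it, then the intrinsics apply), "R" (3x3) and "t" (3): a world point X has camera coordinates R X + t. Camera axes: x right, y down, z forward; pixel columns grow to the right and rows downward; lengths in m; the calibration is good to about 2 mm. A picture is of the moment at which its call begins. There is no depth.
- manip.job_done(): hands the job in; it is judged then, once.
The state is a dict: "time": time; "joint_pos": joint angles; "joint_vel": joint speeds; "joint_efforts": joint torques, N m; "tool_pos": TCP position; "tool_rot": TCP orientation; "contact_force": force on the tool from outside, world axes, zero at the start; "ft_torque": the same for the moment, N m; "gripper_width": opening from 0.0 (shut) to 1.0 (fully open); "grasp_force": force on a finger pad.
Only numpy, scipy, OpenCV 4.12 (cv2) and the standard library are available. Lean on these libraries where they do the work, as an engineer would, in place of code of your own. Each camera call takes 0.05 s, during which the arm holds its last target. There are 200 camera calls.

## Working session

There is one attempt and no reset: what is moved stays moved. The work goes in short steps, Python scripts to look and compute and a tool call to move; the robot and the scene stay as the last step left them, time stands still between calls to the robot, and variables do not carry over. Pictures are saved under pics/ and viewed, at most 10 in all, crops included, and the job is handed in when it is done.

Besides the shell and the picture viewer there is one more tool, called after "Emit:" as name(argument=value, ...), one argument or row to a line, values as JSON. move_arm: Moves the arm, as the interface text tells. Its arguments: {"type":"object","properties":{"rows":{"type":"array","items":{"type":"array","items":{"type":"number"}}}},"required":["rows"]}

```bash
mkdir -p pics; cat > h.py <<'E'
import numpy as np, cv2
from plant import manip
def ray(f,uv):
    # undistort: slopes s, drawn at s*(1+k1 r^2)
    uv=np.atleast_2d(np.float64(uv)); K=f["mtx"]
    d=cv2.undistortPointsIter(uv.reshape(-1,1,2),K,np.array([f["k1"],0,0,0.]),None,None,(3,50,1e-10)).reshape(-1,2)
    D=np.c_[d,np.ones(len(d))]@f["R"]; C=-f["R"].T@f["t"]
    return C,D
def onz(f,uv,z):
    C,D=ray(f,uv); return C+D*((z-C[2])/D[:,2])[:,None]
def proj(f,X):
    c=np.atleast_2d(X)@f["R"].T+f["t"]; s=c[:,:2]/c[:,2:]
    s=s*(1+f["k1"]*(s**2).sum(1))[:,None]
    return s*[f["mtx"][0,0],f["mtx"][1,1]]+f["mtx"][:2,2]
E
python3 - <<'E'
from h import *
for n in ("top","scene"):
    f=manip.grab_frame(n); cv2.imwrite(f"pics/{n}0.png",f["img"]); np.save(f"pics/{n}0.npy",f,allow_pickle=True)
    print(n,f["mtx"],f["k1"],-f["R"].T@f["t"])
print(manip.state(),manip.tip_reach)
E
```

```text
top [[394.82701961   0.         317.01485126]
 [  0.         394.82701961 198.68284462]
 [  0.           0.           1.        ]] -0.05458820175729877 [0.443313   0.04522206 1.54007629]
scene [[364.72271987   0.         324.76553003]
 [  0.         364.72271987 195.94832966]
 [  0.           0.           1.        ]] -0.004867118032597713 [1.45181953 0.40636363 0.67954638]
{'time': 0.1, 'joint_pos': array([ 1.08197239e+00,  5.33283262e-02,  1.61419510e+00,  2.47582580e-05,
        1.47600270e+00, -1.19009697e-01]), 'joint_vel': array([ 2.38713061e-03, -1.25604808e-04, -4.46587159e-03,  1.35686898e-03,
        2.89963676e-05,  6.75502297e-06]), 'joint_efforts': array([ 1.30021992e-03, -3.94898164e+01, -3.71366251e+01, -6.66319897e-05,
        3.89067951e-03,  1.99048799e-05]), 'tool_pos': array([0.22564348, 0.58226338, 0.24913974]), 'tool_rot': array([-3.01061777e-04,  1.83856318e-01,  9.82952654e-01, -9.18740820e-04]), 'contact_force': array([ 0.66842664, -0.02074027, -0.24488918]), 'ft_torque': array([-0.00475792,  0.0179777 ,  0.0088841 ]), 'grasp_force': 0.0, 'gripper_width': 0.9989752764833646} 0.019
```

View pics/top0.png

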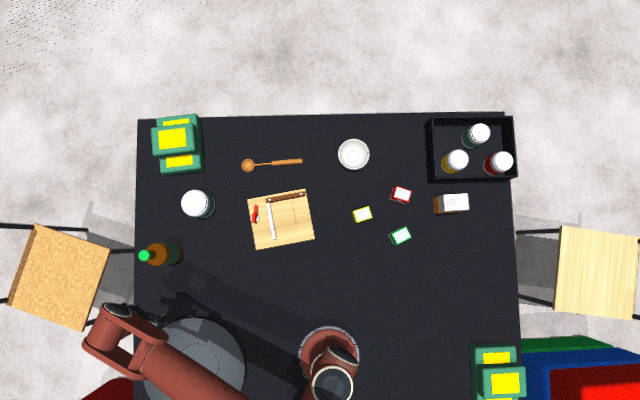

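View pics/scene0.png

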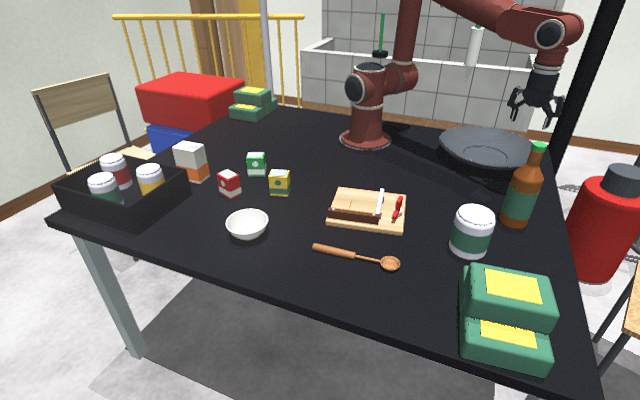

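Top view (up = +x, left = +y): board at about (281,219), red turnbutton at (255,213), yellow tin at (362,214), red tin at (401,194), green tin at (400,235). The scene view agrees. I'll get coarse poses next.

```bash
cat >> h.py <<'E'
def poly(f,mask,z,box=None):
    if box: m=np.zeros_like(mask); a,b,c,d=box; m[b:d,a:c]=mask[b:d,a:c]; mask=m
    cs,_=cv2.findContours(mask,cv2.RETR_EXTERNAL,cv2.CHAIN_APPROX_NONE)
    c=max(cs,key=cv2.contourArea)
    P=onz(f,c.reshape(-1,2),z)[:,:2]
    return P,cv2.minAreaRect((P*1000).astype(np.float32))
E
python3 - <<'E'
from h import *
f=np.load("pics/top0.npy",allow_pickle=True).item()
hsv=cv2.cvtColor(f["img"],cv2.COLOR_BGR2HSV)
fg=cv2.inRange(hsv,(0,0,80),(180,255,255))
P,r=poly(f,fg,.018,(235,180,325,260)); print("board",r)
for n,b in dict(yel=(345,200,380,228),red=(385,180,418,206),gre=(384,222,415,250)).items():
    P,r=poly(f,fg,.08,b); print(n,r)
red=cv2.inRange(hsv,(0,150,80),(8,255,255))|cv2.inRange(hsv,(172,150,80),(180,255,255))
P,r=poly(f,red,.06,(240,190,275,240)); print("tb",r)
cv2.imwrite("pics/c.png",cv2.resize(f["img"][175:265,235:425],None,fx=4,fy=4,interpolation=cv2.INTER_NEAREST))
E
```

```text
board ((528.8489379882812, 171.0625), (203.07984924316406, 233.6199951171875), 9.456336975097656)
yel ((535.4138793945312, -136.45703125), (49.07413101196289, 67.32622528076172), 16.34925079345703)
red ((605.1921997070312, -284.2781066894531), (74.41735076904297, 57.547542572021484), 70.11372375488281)
gre ((452.84588623046875, -273.3307800292969), (50.9174690246582, 75.41644287109375), 24.554655075073242)
tb ((548.69580078125, 265.0498046875), (16.26236343383789, 64.75843811035156), 78.15210723876953)
```

View pics/c.png

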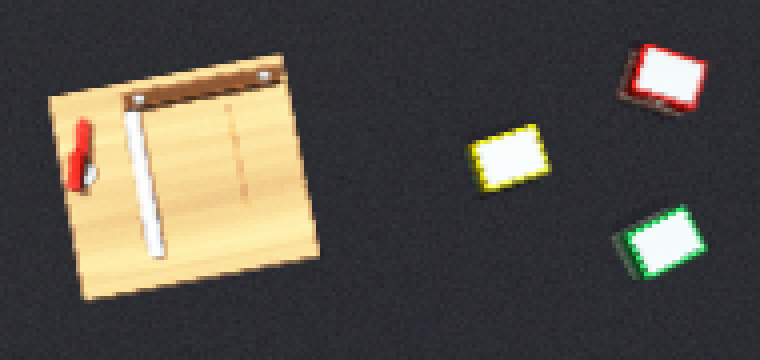

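The crop shows the board turned about +9.5°, the turnbutton arm about 0.37 rad closed, and the yellow tin at yaw of about 16°. I'll move over the board, clear of the bottle, for a wrist view.

Emit:
move_arm(
  rows=[
    [-0.8,-2.2,0,0,0,0,1],
    [-0.8,-2.2,0,0,0,0,1],
    [-0.8,-2.2,0,0,0,0,1],
    [-0.8,-2.2,0,0,0,0,1],
    [-0.8,-2.2,0,0,0,0,1],
    [-0.8,-2.2,0,0,0,0,1],
    [-0.8,-2.2,0,0,0,0,1],
    [-0.8,-2.2,0,0,0,0,1],
    [-0.8,-2.2,0,0,0,0,1],
    [-0.8,-2.2,0,0,0,0,1],
    [-2.9,0.6,0,0,0,0,1],
    [-2.9,0.6,0,0,0,0,1],
    [-2.9,0.6,0,0,0,0,1],
    [-2.9,0.6,0,0,0,0,1],
    [-2.9,0.6,0,0,0,0,1],
    [-2.9,0.6,0,0,0,0,0],
    [-2.9,0.6,0,0,0,0,0],
    [-2.9,0.6,0,0,0,0,0],
    [-2.9,0.6,0,0,0,0,-0.2],
    [-2.9,0.6,0,0,0,0,-0.2],
  ],
)

```text
time: 1.77
tool_pos: [0.5142, 0.2992, 0.2495]
tool_rot: [-0.0, 0.184, 0.983, -0.0]
contact_force: [0.1, -0.3, 0.6]
gripper_width: 0.404
grasp_force: 0.0
```

```bash
python3 - <<'E'
from h import *
f=manip.grab_frame("wrist"); cv2.imwrite("pics/w1.png",f["img"]); np.save("pics/w1.npy",f,allow_pickle=True)
print(f["k1"],-f["R"].T@f["t"]); s=manip.state(); print(s["tool_pos"],s["tool_rot"],s["joint_pos"],s["time"])
print("pivot px",proj(f,[.533,.267,.07]),"corner",proj(f,[.593,.212,.018]))
E
```

```text
-0.014825502666265306 [0.43568024 0.33049553 0.37367304]
[0.51836249 0.29778314 0.24920343] [ 1.29822902e-03  1.85379788e-01  9.82665953e-01 -5.23737095e-04] [ 0.39800675 -0.01132031  1.67970649 -0.00231759  1.47161922 -0.7996449 ] 1.8167
pivot px [[300.70791517 212.23871576]] corner [[279.62208059 258.41151114]]
```

View pics/w1.png

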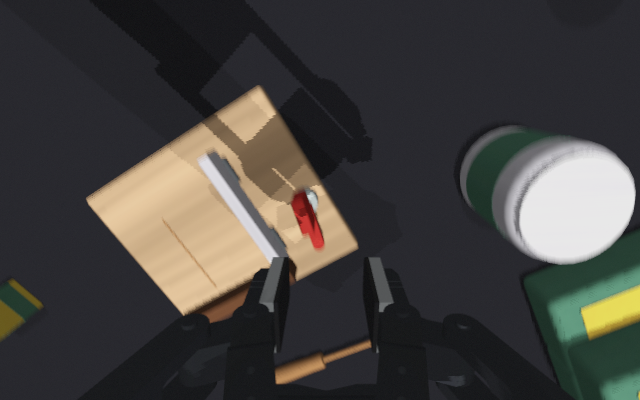

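Wrist view (slightly blurred by motion): board corners at about (87,199), (261,86), (357,246), (184,315); the turnbutton rib is at about (302,207), close to where I predicted. I'll settle the arm and refine.

Emit:
move_arm(
  rows=[
    [0,0,0,0,0,0,-0.2],
    [0,0,0,0,0,0,-0.2],
    [0,0,0,0,0,0,-0.2],
  ],
)

```text
time: 2.07
tool_pos: [0.512, 0.3, 0.2499]
tool_rot: [-0.001, 0.184, 0.983, -0.0]
contact_force: [-0.9, 0.8, 0.1]
gripper_width: 0.399
grasp_force: 0.0
```

```bash
python3 - <<'E'
from h import *
f=manip.grab_frame("wrist"); np.save("pics/w2.npy",f,allow_pickle=True)
img=cv2.GaussianBlur(f["img"],(3,3),0); hsv=cv2.cvtColor(img,cv2.COLOR_BGR2HSV)
wood=cv2.inRange(hsv,(8,50,60),(25,200,255))
m=np.zeros_like(wood); m[70:255,70:380]=wood[70:255,70:380]; m=cv2.morphologyEx(m,cv2.MORPH_CLOSE,np.ones((25,25)))
cs,_=cv2.findContours(m,cv2.RETR_EXTERNAL,cv2.CHAIN_APPROX_NONE); c=max(cs,key=cv2.contourArea).reshape(-1,2)
W=onz(f,c,.018)[:,:2]
# three edges: near edge(-x), left(+y), right(-y) in approx board frame
th=np.deg2rad(9.46)
for it in range(3):
    R=np.array([[np.cos(th),-np.sin(th)],[np.sin(th),np.cos(th)]])
    B0=np.array([.529,.171]) if it==0 else o
    b=(W-B0)@R
    L={}
    for n,ax,v in (("near",0,-.1),("left",1,.115),("right",1,-.115)):
        s=(abs(b[:,ax]-v)<.012)&(abs(b[:,1-ax])<.075)&((c[:,1]<250))
        p=np.polyfit(b[s,1-ax],b[s,ax],1); r=abs(b[s,ax]-np.polyval(p,b[s,1-ax]))
        s2=np.where(s)[0][r<.002]; p=np.polyfit(b[s2,1-ax],b[s2,ax],1); L[n]=p; print(n,len(s2),np.rad2deg(p[0]),p[1]*1000)
    dth=np.mean([-L["near"][0],L["left"][0],L["right"][0]])
    o=B0+R@[L["near"][1]+.1,(L["left"][1]+L["right"][1])/2]; th+=dth
    print("board",o,np.rad2deg(th))
R=np.array([[np.cos(th),-np.sin(th)],[np.sin(th),np.cos(th)]])
print("pivot",o+R@[.02,.094],"corner",o+R@[.07,.03])
red=cv2.inRange(hsv,(0,150,60),(8,255,255))|cv2.inRange(hsv,(172,150,60),(180,255,255))
P,r=poly(f,red,.07,(270,170,350,265)); print("red",r)
d=np.abs(f["img"][185:255,285:330]); cv2.imwrite("pics/tb.png",cv2.resize(d,None,fx=8,fy=8,interpolation=cv2.INTER_CUBIC))
E
```

```text
near 114 0.08350028243090672 -99.6462200089738
left 120 0.1327193252097827 117.84849701279663
right 32 0.12661820969447957 -113.3751954401543
board [0.52898136 0.17326438] 9.51861241749112
near 115 0.13486242610932536 -100.00166395167868
left 120 0.07410947505901874 115.61245239349395
right 31 0.17158603475801734 -115.52845380083004
board [0.52897277 0.17330553] 9.555556778727023
near 115 0.1718057523574177 -100.00007366343672
left 120 0.03716681951055395 115.57037866728606
right 31 0.13465934204575025 -115.57024236542584
board [0.52897268 0.17330558] 9.555563581793319
pivot [0.53309081 0.26932142] corner [0.59302132 0.21450961]
red ((540.818603515625, 269.8047180175781), (17.928936004638672, 61.75295639038086), 86.84718322753906)
```

View pics/tb.png

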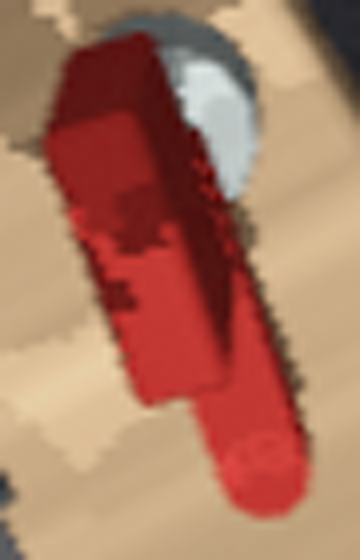

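The crop shows the rib's top face with corners at about (50,128), (145,110), (230,380), (145,402) in crop pixels, with the arm running to the lower right.

```bash
python3 - <<'E'
from h import *
f=np.load("pics/w2.npy",allow_pickle=True).item()
q=np.array([(50,128),(145,110),(230,380),(145,402)])/8+[285,185]-.4
P=onz(f,q,.078)[:,:2]; print(P,P.mean(0))
d=(P[2]+P[3]-P[0]-P[1]); a=np.degrees(np.arctan2(d[1],d[0])); print("arm dir",a,"tb",np.deg2rad(9.56-a), np.linalg.norm(d)/2)
s=manip.state(); q=s["tool_rot"]; w,x,y,z=q
ty=np.array([2*(x*y-w*z),1-2*(x*x+z*z)]); yaw=np.degrees(np.arctan2(ty[1],ty[0]));print("tool y yaw",yaw,s["tool_pos"])
# desired tool y yaw = a+90
for n,yw in (("now",yaw),("after",a+90)):
    t=np.radians(yw); uy=np.array([np.cos(t),np.sin(t)]); ux=np.array([-np.sin(t),np.cos(t)])
    D=np.array([.5331,.2693])-s["tool_pos"][:2]; D2=P.mean(0)-s["tool_pos"][:2]; print(n,"tx,ty to pivot",D@ux,D@uy,"to rib",D2@ux,D2@uy)
E
```

```text
[[0.51494878 0.26545198]
 [0.51682792 0.27620078]
 [0.55078955 0.27283233]
 [0.54981471 0.26259603]] [0.53309524 0.26927028]
arm dir -5.167466090883995 tb 0.25704277376174417 0.034554213181588106
tool y yaw 68.86907683627805 [0.5119324  0.30016019 0.2501657 ]
now tx,ty to pivot -0.03086937723470861 -0.021154192835635376 to rib -0.03087565248764168 -0.021183632512124673
after tx,ty to pivot -0.02386105548770954 -0.028828256215013073 to rib -0.023858992126106773 -0.02885828646459686
```

Emit:
move_arm(
  rows=[
    [-1.55,-1.05,0,0,0,0,-0.2],
    [-1.55,-1.05,0,0,0,0,-0.2],
    [0,0,0,0,0,-5.3,-0.2],
    [0,0,0,0,0,-5.3,-0.2],
    [0,0,0,0,0,-5.4,-0.2],
    [0,0,2.5,0,0,0,-0.2],
    [0,0,2.5,0,0,0,-0.2],
    [0,0,2.5,0,0,0,-0.2],
    [0,0,2.5,0,0,0,-0.2],
    [0,0,2,0,0,0,-0.2],
    [0,0,2,0,0,0,-0.2],
    [0,0,1,0,0,0,-0.2],
    [0,0,1,0,0,0,-0.2],
    [0,0,1,0,0,0,-0.2],
    [0,0,1,0,0,0,-0.2],
    [0,0,0,0,0,0,-0.2],
    [0,0,0,0,0,0,-0.2],
    [0,0,0,0,0,0,-0.2],
  ],
)

```text
time: 3.62
tool_pos: [0.535, 0.2692, 0.0712]
tool_rot: [0.001, 0.045, 0.999, 0.0]
contact_force: [-1.2, 0.3, 0.3]
gripper_width: 0.401
grasp_force: 0.0
```

Emit:
move_arm(
  rows=[
    [0,0,0,0,0,0,-0.6],
    [0,0,0,0,0,0,-1],
    [0,0,0,0,0,0,-1],
    [0,0,0,0,0,0,-1],
    [0,0,0,0,0,0,-1],
    [0,0,0,0,0,0,-1],
    [0,0,0,0,0,0,-1],
  ],
)

```text
time: 4.2
tool_pos: [0.5349, 0.2677, 0.0716]
tool_rot: [0.0, 0.045, 0.999, -0.001]
contact_force: [-1.6, -5.3, 5.0]
gripper_width: 0.128
grasp_force: 60.7
```

Emit:
move_arm(
  rows=[
    [0,0,0,0,0,4,-1],
    [0,0,0,0,0,4,-1],
    [0,0,0,0,0,4,-1],
    [0,0,0,0,0,4,-1],
    [0,0,0,0,0,4,-1],
    [0,0,0,0,0,4,-1],
    [0,0,0,0,0,4,-1],
    [0,0,0,0,0,4,-1],
    [0,0,0,0,0,4,-1],
    [0,0,0,0,0,4,-1],
    [0,0,0,0,0,4,-1],
    [0,0,0,0,0,4,-1],
    [0,0,0,0,0,4,-1],
    [0,0,0,0,0,4,-1],
    [0,0,0,0,0,4,-1],
    [0,0,0,0,0,4,-1],
    [0,0,0,0,0,4,-1],
    [0,0,0,0,0,4,-1],
    [0,0,0,0,0,4,-1],
    [0,0,0,0,0,0,-1],
  ],
)

```text
time: 5.87
tool_pos: [0.5344, 0.2671, 0.0716]
tool_rot: [0.001, 0.651, 0.759, -0.002]
contact_force: [-3.8, -8.2, 6.8]
gripper_width: 0.128
grasp_force: 61.1
```

Emit:
move_arm(
  rows=[
    [0,0,0,0,0,0,-1],
    [0,0,0,0,0,0,-1],
    [0,0,0,0,0,0,-1],
  ],
)

```text
time: 6.12
tool_pos: [0.5344, 0.2671, 0.0716]
tool_rot: [0.001, 0.65, 0.76, -0.002]
contact_force: [-4.0, -8.5, 6.9]
gripper_width: 0.129
grasp_force: 61.0
```

Emit:
move_arm(
  rows=[
    [0,0,0,0,0,0,-0.2],
    [0,0,0,0,0,0,-0.2],
    [0,0,0,0,0,0,-0.2],
    [0,0,0,0,0,0,-0.2],
    [0,0,-1,0,0,0,-0.2],
    [0,0,-2,0,0,0,-0.2],
    [0,0,-3,0,0,0,-0.2],
    [0,0,-4,0,0,0,-0.2],
    [0,0,-4,0,0,0,-0.2],
    [0,0,-4,0,0,0,-0.2],
    [0,0,-2,0,0,0,-0.2],
  ],
)

```text
time: 7.03
tool_pos: [0.536, 0.2699, 0.278]
tool_rot: [0.002, 0.651, 0.759, 0.004]
contact_force: [0.6, 1.1, 0.5]
gripper_width: 0.401
grasp_force: 0.0
```

Emit:
move_arm(
  rows=[
    [-3,-0.6,0,0,0,0,1],
    [-3,-0.6,0,0,0,0,1],
    [-3,-0.6,0,0,0,0,1],
    [-3,-0.6,0,0,0,0,1],
    [-3,-0.6,0,0,0,0,1],
    [-3,-0.6,0,0,0,0,1],
    [-3,-0.6,0,0,0,0,1],
    [-3,-0.6,0,0,0,0,1],
    [-3,-0.6,0,0,0,0,1],
    [-3,-0.6,0,0,0,0,1],
    [-3,-0.6,0,0,0,0,1],
    [-3,-0.6,0,0,0,0,1],
    [-3,-0.6,0,0,0,0,1],
    [-3,-0.6,0,0,0,0,1],
    [-3,-0.6,0,0,0,0,1],
    [0,0,0,0,0,0,1],
    [0,0,0,0,0,0,1],
    [0,0,0,0,0,0,1],
    [0,0,0,0,0,0,1],
    [0,0,0,0,0,0,1],
  ],
)

```text
time: 8.7
tool_pos: [0.5145, -0.1883, 0.2706]
tool_rot: [0.0, 0.65, 0.76, 0.0]
contact_force: [0.1, -0.0, 1.1]
gripper_width: 0.999
grasp_force: 0.0
```

```bash
python3 - <<'E'
from h import *
f=manip.grab_frame("wrist"); np.save("pics/w3.npy",f,allow_pickle=True); cv2.imwrite("pics/w3.png",f["img"])
g=manip.grab_frame("top"); np.save("pics/top3.npy",g,allow_pickle=True)
hsv=cv2.cvtColor(g["img"],cv2.COLOR_BGR2HSV); red=cv2.inRange(hsv,(0,150,80),(8,255,255))|cv2.inRange(hsv,(172,150,80),(180,255,255))
P,r=poly(g,red,.05,(235,190,280,240)); print("tb",r)
print("tin px",proj(f,[.535,-.136,.08])); s=manip.state(); print(s["tool_pos"],s["tool_rot"],s["time"])
E
```

```text
tb ((536.6434936523438, 254.47799682617188), (13.621641159057617, 72.55007934570312), 5.8150506019592285)
tin px [[358.28740347 125.69079839]]
[ 0.51452065 -0.18847434  0.27044788] [8.20128852e-05 6.50091715e-01 7.59855745e-01 4.23548052e-05] 8.8
```

View pics/w3.png

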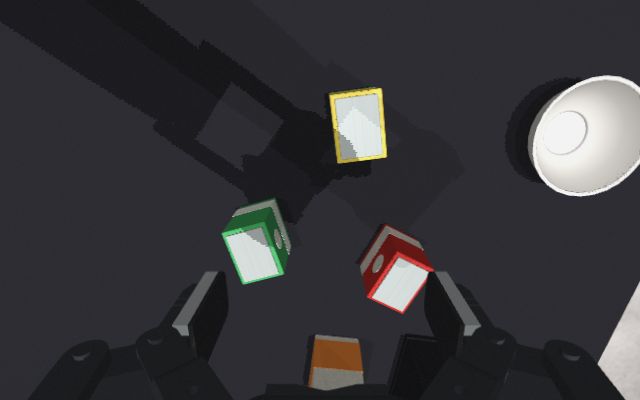

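Wrist view: the yellow tin's top is at about (358,126), seen from nearly overhead, with the green tin at (255,250) and the red tin at (400,280). The turnbutton now reads closed. I'll compute the grasp.

```bash
python3 - <<'E'
from h import *
f=np.load("pics/w3.npy",allow_pickle=True).item()
hsv=cv2.cvtColor(f["img"],cv2.COLOR_BGR2HSV)
yl=cv2.inRange(hsv,(20,90,90),(35,255,255))
P,r=poly(f,yl,.08,(310,70,405,180)); print(r)
s=manip.state(); w,x,y,z=s["tool_rot"]
yaw=np.degrees(np.arctan2(1-2*(x*x+z*z),2*(x*y-w*z)));t=np.radians(yaw)
D=np.array(r[0])/1000-s["tool_pos"][:2]
print("yaw",yaw,"tx",D@[-np.sin(t),np.cos(t)],"ty",D@[np.cos(t),np.sin(t)])
E
```

```text
((535.225830078125, -136.23426818847656), (46.15489196777344, 62.48665237426758), 16.301773071289062)
yaw 8.902965625892953 tx 0.04840631240492394 ty 0.02854047418427099
```

Emit:
move_arm(
  rows=[
    [2.42,1.43,0,0,0,0,1],
    [2.42,1.42,0,0,0,0,1],
    [0,0,0,0,0,-3.7,1],
    [0,0,0,0,0,-3.7,1],
    [0,0,3,0,0,0,1],
    [0,0,3,0,0,0,1],
    [0,0,3,0,0,0,1],
    [0,0,3,0,0,0,1],
    [0,0,2,0,0,0,1],
    [0,0,2,0,0,0,1],
    [0,0,2,0,0,0,1],
    [0,0,2,0,0,0,1],
    [0,0,1,0,0,0,1],
    [0,0,0.5,0,0,0,1],
    [0,0,0,0,0,0,1],
    [0,0,0,0,0,0,1],
    [0,0,0,0,0,0,1],
  ],
)

```text
time: 10.22
tool_pos: [0.5362, -0.1376, 0.0569]
tool_rot: [0.001, 0.6, 0.8, 0.0]
contact_force: [0.6, 0.3, 0.2]
gripper_width: 1.005
grasp_force: 0.0
```

Emit:
move_arm(
  rows=[
    [0,0,0,0,0,0,0.4],
    [0,0,0,0,0,0,0],
    [0,0,0,0,0,0,-1],
    [0,0,0,0,0,0,-1],
    [0,0,0,0,0,0,-1],
    [0,0,0,0,0,0,-1],
    [0,0,0,0,0,0,-1],
    [0,0,0,0,0,0,-1],
  ],
)

```text
time: 10.88
tool_pos: [0.5357, -0.1375, 0.0561]
tool_rot: [0.001, 0.6, 0.8, 0.0]
contact_force: [0.1, 0.5, 5.4]
gripper_width: 0.535
grasp_force: 62.4
```

Emit:
move_arm(
  rows=[
    [0,0,-1,0,0,0,-1],
    [0,0,-2,0,0,0,-1],
    [0,0,-3,0,0,0,-1],
    [0,0,-3,0,0,0,-1],
    [0,0,-1,0,0,0,-1],
    [0,0,0,0,0,3.3,-1],
    [0,0,0,0,0,3.4,-1],
    [1.9,0.5,0,0,0,0,-1],
    [2.5,0.67,0,0,0,0,-1],
    [2.5,0.67,0,0,0,0,-1],
    [2.5,0.67,0,0,0,0,-1],
    [2.5,0.67,0,0,0,0,-1],
    [2.5,0.67,0,0,0,0,-1],
    [2.5,0.67,0,0,0,0,-1],
    [2.5,0.67,0,0,0,0,-1],
    [2.5,0.67,0,0,0,0,-1],
    [2.5,0.67,0,0,0,0,-1],
    [2.5,0.67,0,0,0,0,-1],
    [2.26,0.5,0,0,0,0,-1],
    [0,0,0,0,0,0,-1],
  ],
)

```text
time: 12.55
tool_pos: [0.5615, 0.1665, 0.1533]
tool_rot: [-0.002, 0.645, 0.764, -0.0]
contact_force: [-0.4, -0.5, -3.6]
gripper_width: 0.529
grasp_force: 62.3
```

Emit:
move_arm(
  rows=[
    [0,0,0,0,0,0,-1],
    [0,0,0,0,0,0,-1],
    [0,0,0,0,0,0,-1],
  ],
)

```text
time: 12.8
tool_pos: [0.5623, 0.1622, 0.1543]
tool_rot: [-0.0, 0.646, 0.763, -0.001]
contact_force: [-0.1, 0.7, -3.8]
gripper_width: 0.532
grasp_force: 62.3
```

```bash
python3 - <<'E'
from h import *
s=manip.state(); w,x,y,z=s["tool_rot"]
yaw=np.degrees(np.arctan2(1-2*(x*x+z*z),2*(x*y-w*z)));t=np.radians(9.56)
D=s["tool_pos"][:2]-np.array([.5930,.2145])
print("yaw",yaw,s["tool_rot"],s["tool_pos"],"corner frame x",D@[np.cos(t),np.sin(t)],"y",D@[-np.sin(t),np.cos(t)],s["contact_force"])
f=manip.grab_frame("wrist"); cv2.imwrite("pics/w4.png",f["img"]); np.save("pics/w4.npy",f,allow_pickle=True)
E
```

```text
yaw 9.459565598246703 [-4.28916502e-04  6.46392911e-01  7.63004235e-01 -7.46772586e-04] [0.56232378 0.16217105 0.15431089] corner frame x -0.038941003759558154 y -0.04650749854751949 [-0.12702405  0.69885347 -3.84797509]
```

View pics/w4.png

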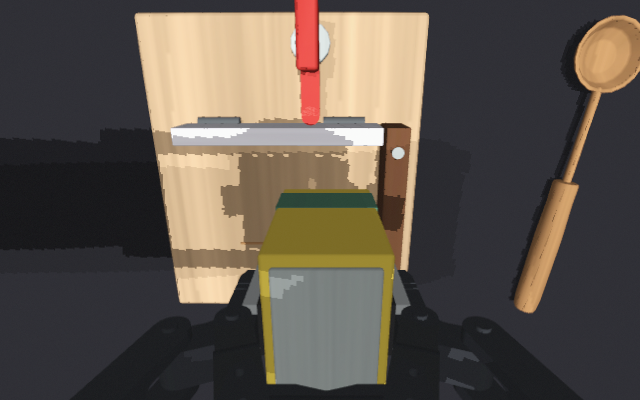

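The turnbutton arm stands squarely behind the upright aluminium fence, at about (310,100). The tin is held square, clear of both fences. Next I lower it.

Emit:
move_arm(
  rows=[
    [0,0,2,0,0,0,-1],
    [0,0,2,0,0,0,-1],
    [0,0,1.5,0,0,0,-1],
    [0,0,1,0,0,0,-1],
    [0,0,0.5,0,0,0,-1],
    [0,0,0.5,0,0,0,-1],
    [0,0,0.3,0,0,0,-1],
    [0,0,0,0,0,0,-1],
    [0,0,0.2,0,0,0,-1],
    [0,0,0,0,0,0,-1],
    [0,0,0,0,0,0,-1],
  ],
)

```text
time: 13.77
tool_pos: [0.5632, 0.1632, 0.0759]
tool_rot: [0.0, 0.646, 0.763, 0.0]
contact_force: [0.2, 0.0, -3.4]
gripper_width: 0.533
grasp_force: 62.4
```

Emit:
move_arm(
  rows=[
    [0,0,0.1,0,0,0,-1],
    [0,0,0.1,0,0,0,-1],
    [0,0,0,0,0,0,-1],
    [0,0,0,0,0,0,-1],
  ],
)

```text
time: 14.1
tool_pos: [0.5634, 0.1632, 0.0741]
tool_rot: [0.0, 0.646, 0.763, 0.0]
contact_force: [-1.6, 0.1, 0.7]
gripper_width: 0.532
grasp_force: 62.6
```

Emit:
move_arm(
  rows=[
    [0,0.3,0,0,0,0,-1],
    [0,0.3,0,0,0,0,-1],
    [0,0.3,0,0,0,0,-1],
    [0,0.2,0,0,0,0,-1],
    [0,0.2,0,0,0,0,-1],
    [0,0,0,0,0,0,-1],
    [0,0,0,0,0,0,-1],
    [0,0,0,0,0,0,-1],
  ],
)

```text
time: 14.77
tool_pos: [0.5767, 0.1653, 0.0741]
tool_rot: [0.001, 0.646, 0.763, 0.001]
contact_force: [-0.8, -0.5, 4.7]
gripper_width: 0.534
grasp_force: 63.4
```

Emit:
move_arm(
  rows=[
    [0.3,0,0,0,0,0,-1],
    [0.3,0,0,0,0,0,-1],
    [0.3,0,0,0,0,0,-1],
    [0.2,0,0,0,0,0,-1],
    [0.2,0,0,0,0,0,-1],
    [0,0,0,0,0,0,-1],
    [0,0,0,0,0,0,-1],
    [0,0,0,0,0,0,-1],
  ],
)

```text
time: 15.43
tool_pos: [0.5745, 0.1784, 0.0741]
tool_rot: [0.001, 0.646, 0.763, 0.001]
contact_force: [0.3, -1.5, 6.0]
gripper_width: 0.529
grasp_force: 63.3
```

Emit:
move_arm(
  rows=[
    [0,0.1,0,0,0,0,-1],
    [0,0.1,0,0,0,0,-1],
    [0,0,0,0,0,0,-1],
    [0,0,0,0,0,0,-1],
  ],
)

```text
time: 15.77
tool_pos: [0.5755, 0.1787, 0.0741]
tool_rot: [-0.0, 0.646, 0.763, -0.0]
contact_force: [-2.8, -1.0, 8.5]
gripper_width: 0.534
grasp_force: 63.7
```

Emit:
move_arm(
  rows=[
    [0.1,0,0,0,0,0,-1],
    [0.1,0,0,0,0,0,-1],
    [0,0,0,0,0,0,-1],
    [0,0,0,0,0,0,-1],
  ],
)

```text
time: 16.1
tool_pos: [0.5755, 0.1791, 0.0741]
tool_rot: [0.001, 0.646, 0.763, -0.001]
contact_force: [-2.2, -7.1, 7.7]
gripper_width: 0.528
grasp_force: 63.6
```

Emit:
move_arm(
  rows=[
    [0,0.1,0,0,0,0,-1],
    [0,0.1,0,0,0,0,-1],
    [0,0,0,0,0,0,-1],
    [0.1,0,0,0,0,0,-1],
    [0,0,0,0,0,0,-1],
    [0,0,0,0,0,0,-1],
  ],
)

```text
time: 16.6
tool_pos: [0.5762, 0.1794, 0.0742]
tool_rot: [0.0, 0.646, 0.763, -0.003]
contact_force: [-8.1, -11.3, 13.1]
gripper_width: 0.532
grasp_force: 64.1
```

Emit:
move_arm(
  rows=[
    [0,0.1,0,0,0,0,-1],
    [0.1,0,0,0,0,0,-1],
    [0,0,0,0,0,0,-1],
    [0,0,0,0,0,0,-1],
    [0,0,0,0,0,0,-1],
  ],
)

```text
time: 17.02
tool_pos: [0.5763, 0.1796, 0.0742]
tool_rot: [0.0, 0.646, 0.763, -0.005]
contact_force: [-11.3, -15.5, 16.5]
gripper_width: 0.532
grasp_force: 64.5
```

Emit:
move_arm(
  rows=[
    [0,0.05,0,0,0,0,-1],
    [0.05,0,0,0,0,0,-1],
    [0,0,0,0,0,0,-1],
    [0,0,0,0,0,0,-1],
    [0,0,0,0,0,0,-1],
    [0,0,0,0,0,0,-1],
    [0,0,0,0,0,0,-1],
    [0,0,0,0,0,0,-1],
  ],
)

```text
time: 17.68
tool_pos: [0.5763, 0.1796, 0.0743]
tool_rot: [0.0, 0.646, 0.763, -0.006]
contact_force: [-13.7, -16.8, 18.0]
gripper_width: 0.535
grasp_force: 64.8
```

```bash
python3 - <<'E'
from h import *
f=manip.grab_frame("wrist"); g=manip.grab_frame("scene")
c=cv2.resize(g["img"][150:270,290:450],(480,360),interpolation=cv2.INTER_CUBIC)
w=cv2.resize(f["img"],(480,300)); w=cv2.copyMakeBorder(w,0,60,0,0,cv2.BORDER_CONSTANT)
cv2.imwrite("pics/e.png",cv2.resize(np.hstack([w,c]),(800,300)))
E
```

```text
(no output)
```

View pics/e.png

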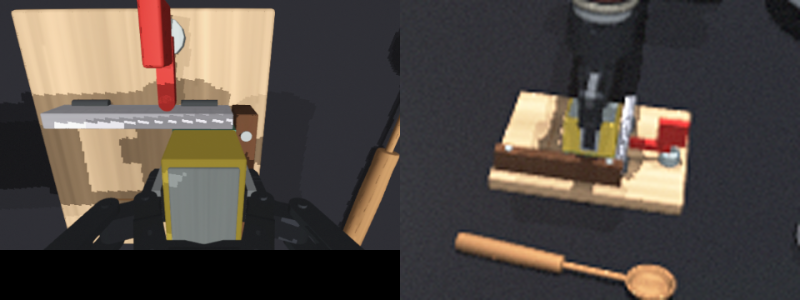

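The tin sits in the corner, flat on both faces. The fence (wrist view, about (140,118)) is upright with the red arm behind it, and the force is steady at about 16 N in each board axis.

```bash
python3 -c "
from plant import manip
print(manip.job_done())"
```

```text
the job is handed in; nothing more can be done
None
```

The job is handed in, with no verdict returned: the turnbutton is closed behind the aluminium fence, and the yellow tin stands upright in the corner, still gripped and pushed with roughly 15 N towards each fence.

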